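Mark a brass bracket in the guarded hand press

TASK

A brass bracket lies ready in the nest of the small marking press: with the fingertips push the feed slide fully home under the stamp, reach through the window of the yellow guard without touching the guard, press the red lever down to its stop and keep it there for two seconds. Let the lever come back up, then push the slide back out towards the front as far as it goes, with the bracket still lying in its nest. Do not touch the bracket or pick anything up, and leave the things round the press where they are.

Things in the scene. Friction and masses are not known exactly. Their poses are not given: they have to be found in the camera images.
- press: small hand marking press bolted to the bench: grey base plate 216 x 136 mm, 12 mm thick, column at the back; nothing of it or its guard is taller than 150 mm. Origin on the bench surface straight under the stamp; its x axis points to the back of the press (the way the slide goes in), y to its left, z up. The press stands turned by up to about 0.3 rad on the bench. Seen in this frame, the base reaches from x = -130 to +86 mm
- guard: yellow finger guard fixed to the press: a cage of rods (x = -111 to +9 mm, y = -66 to +66 mm in the press frame) with a sheet top that slopes up to the back by 15 degrees, from z = 115 mm at its front edge to 147 mm at its rear edge. It must not be touched. Same origin and axes as the press
- window (a point): middle of the opening in the guard's sheet top, in the plane of its upper face; clear opening inside the black edge trim 70 mm (front to back, along the slope) by 84 mm (side to side). z up, x to the back of the press (the point is not tilted with the sheet). Shut fingers pass through, open ones do not
- paddle (a point): middle of the upper face of the red lever paddle, 36 x 34 mm, right under the middle of the window and 12 mm below it when the lever is up, 32 mm below it when the lever is fully down. The upper face looks up, with up to 0.17 rad of lean to the front when pressed
- press_lever (a joint): angle of the press lever, rad: 0 up at rest, 0.17 fully down at its hard stop (paddle 20 mm lower). Its hinge lies at the back, 120 mm behind the paddle, so the paddle goes almost straight down; pressing it takes about 3 N at the start and about 10 N at the bottom; a spring brings it up again. It lowers the stamp by 11 mm
- pull_plate (a point): middle of the upright pull plate at the front end of the feed slide: black, 7 mm thick (along x), 68 mm wide, its top edge 28 mm above and the aluminium slide's upper face 28 mm below this point (78 mm and 22 mm above the bench). Push on its front face to send the slide in, and on its rear face to bring it out. Between its rear face and the guard's front lie 58 mm when the slide is home and 108 mm when it is fully out. x to the back of the press, z up
- feed_slide (a joint): travel of the feed slide, m: 0 fully home under the stamp (stop), 0.05 fully drawn out to the front (stop). It slides along the x axis of the press with 1 to 3 N of friction and stays where it is left. It starts about 0.03 m out
- nest (a point): the place on the slide where the bracket's origin lies when it is in its nest (middle of the nest floor, 22 mm above the bench); axes as the press
- bracket: loose brass Z bracket, 72 x 44 x 17 mm, lying in the nest, long side along the slide; origin at the centre of its underside. Only the stamp may touch it
- stamp: spring-loaded marking stamp with a black face under the ram, over the middle of the press; it comes down on the bracket's upper flange when the lever goes down, and rises with it. Origin on the bench surface under it when the lever is up
- next_bracket: another loose brass Z bracket, 72 x 44 x 17 mm, lying on the bench at the left in front of the press; origin at the centre of its underside; leave it
- wound_coil: white bobbin with orange wire, 47 x 46 x 57 mm, standing at the left of the press; origin at the centre of its underside; leave it
- tape_roll: roll of yellow tape lying flat, 64 mm across, 18 mm high, at the right of the press; origin at the centre of its underside; leave it
- marker_pen: white and black felt marker, 15 x 128 x 17 mm, lying at the right in front of the press; origin at the centre of its underside; leave it
Not all that is in view belongs to the job. Leave any black, green or orange look-alike of the bracket alone.

How it is judged:
On the way, in this order (a step that is already met when the one before it is completed fails the run):
1. the feed slide is pushed home under the stamp (value of joint feed_slide below 0.003 m), for 0.2 s.
2. the lever is held down at its stop with the stamp pressing on the bracket, for two seconds (1.6 s is enough) (value of joint press_lever above 0.155 rad and value of joint feed_slide below 0.004 m and contact force between stamp and bracket above 3 N), for 1.6 s.
3. the lever is let up again (value of joint press_lever below 0.02 rad), for 0.1 s.
At the end, for the whole second after the job is handed in: the slide is drawn out to its front stop (within 5 mm), the lever is up (below 0.02 rad), and the bracket lies flat and at rest in its nest (within 5 mm) (value of joint feed_slide above 0.045 m and value of joint press_lever below 0.02 rad and horizontal distance between bracket and nest below 0.005 m and z of bracket in the frame of nest below 0.003 m and angle between the x axis of bracket and the x axis of nest, either way round below 0.1 rad and angle between bracket's own z axis and vertical below 0.08 rad and linear speed of bracket below 0.01 m/s); the robot touches nothing.
It fails at once if the robot touches the guard (contact force between any of the fingers, the arm and guard above 0.3 N).
It fails at once if the lever is pressed while the slide is not home (value of joint press_lever above 0.05 rad and value of joint feed_slide above 0.008 m).
It fails at once if the robot touches the bracket (contact force between any of the fingers, the arm and bracket above 0.3 N).
It fails at once if the bracket leaves its nest (horizontal distance between bracket and nest above 0.012 m or z of bracket in the frame of nest above 0.01 m).
It fails at once if a thing beside the press is moved by more than 10 mm (distance of any of next_bracket, wound_coil, tape_roll, marker_pen from where it was at the start of the episode above 0.01 m).
It also fails if it takes over 58 s, if anything falls off the work surface, if the arm or the gripper's body presses on something with over 40 N, if the wrist force passes 120 N, or if a joint passes its speed limit or range.

ROBOT

A 6-joint arm with a two-finger parallel gripper is mounted at the origin on a cart in front of the work surface, level with it; the furniture and walls round the work are solid. World frame = base frame: x ahead of the robot, y to its left, z up, the work surface at z = 0. Lengths are in m, angles in rad, forces in N, time in s.
With the tool pointing down it reaches from about 0.4 to 0.825 m from the base axis. Payload 7 kg.
Tool frame: the origin (TCP) lies at the very end of the fingers, on their centre line; the grasp point (between the pads) lies 19 mm behind it; y points along the fingers, x is the direction in which the jaws open and shut, and the axes are right-handed (so a half turn about y gives the same grasp; the last joint's range is limited). The gripper opens to 88 mm and grips with 3 to 60 N. Pads are 19 mm wide; open, the fingers measure 130 mm over their backs; the gripper's body (78 mm by 193 mm) begins 47 mm behind the grasp point.
Start: joints at [1.559, 0.359, 0.012, 0, -1.224, -0.288], TCP at [0.199, 0.645, 0.227] pointing down, gripper open.
Joint ranges: [-3.07, 3.07], [-1.43, 2.12], [-1.02, 1.25], [-3.03, 1.67], [-3.05, -0], [-3.03, 3.03]. Speed limits (rad/s): [2.39, 2.39, 3.01, 3.14, 3.14, 3.14].

INTERFACE

Orientations are given as [roll, pitch, yaw] about the fixed x, y, z axes, in that order (R = Rz(yaw) Ry(pitch) Rx(roll)).
In Python, from station import arm gives the robot as it stands.
- The arm moves only by the tool move_arm, never from a script. Its arguments are lists of equal length, an entry for each row: "jaw": the closure, from 0 (fully open) to 1 (shut); "offset": the shift along the tool's x, y, z in m, a list of three; "roll": the turn about the tool's y in rad. In form: {"jaw": [jaw, ...], "offset": [[dx, dy, dz], ...], "roll": [roll, ...]}. A call has 1 to 5 rows; each row shifts and turns the commanded pose from where the row before left it, along the tool's axes as they then stand; what a row does not reach is not made up. A row lasts 1/8 s, in which the tool goes at most 62.5 mm and 10.7 degrees, less where a joint would pass 70% of its speed; a pose out of reach is approached as far as the arm can. A call is refused whole if a number of a shift passes 0.0625 or a number of a turn 0.188, either way. A call with a gripper value outside its range is refused whole. The fingers move at their own pace and stop on an object; "grip_force" is the grip in N (left out, the last holds). Time passes only in rows, so rows that do not move let the fingers close. It gives the time, the measured TCP pose, the force and the opening at its end, in the units of the state.
- arm.get_state(): the state, without advancing time (a new reading comes with each control period).
- arm.grab_frame(name): name is "side" or "top" or "wrist"; returns a dict with "pixels" (384x512x3 uint8, blue, green, red), "fovy" (degrees; the focal length in pixels is half the picture's height over the tangent of half this angle, whatever the lens; pixels are square), "cx", "cy" (the principal point, pixels), "position" and "attitude" of the camera in the world; the wrist camera has in their place "hand_eye" (4x4, takes a point from camera to tool coordinates, whose origin is the TCP and whose axes are the tool frame's). Camera axes: x right, y down, z forward; pixel columns grow to the right and rows downward; lengths in m; the calibration is good to about 2 mm. The wrist camera is an equidistant fisheye: a pixel r from the principal point sees the ray r / f radians off the axis. A picture is of the moment at which its call begins: read the wrist's pose just before it. There is no depth.
- arm.job_done(): hands the job in, once; it reports no verdict.
Trained networks look in a picture, given as the dict that the camera call returned (one of the last four; its "shot" number tells which), for a name from the list of things; names that differ only in an ending like _2 or _b are one class to them, and where a whole thing is asked for, a point or a joint stands for the part that bears it (a point fixed in the world has none). Each returns a list of dicts, best first, with "p" (0 to 1); they miss things now and then, are a little off and sometimes report something else, mostly with a low value. They report only what shows in the picture. A call takes as long as a camera call. They do not tell look-alikes from the thing itself.
- arm.recognise(picture, thing): "position" ([x, y, z] in m, in world coordinates, good to about 4 mm: the middle of the surface that is visible of it).
- arm.landmark_of(picture, thing): "position" ([x, y, z] in m, in world coordinates, good to about 4 mm: a listed point, or the origin of a listed thing).
The state is a dict: "t": time; "q": joint angles; "qd": joint speeds; "joint_efforts": joint torques, N m; "eef_pos": TCP position; "ee_rot": TCP orientation; "force": force on the tool from outside, world axes, zero at the start; "moment": the same for the moment, N m; "width": finger opening in m.
Only numpy, scipy, OpenCV 4.12 (cv2) and the standard library are available. Lean on these libraries where they do the work, as an engineer would, in place of code of your own. Each camera call takes 0.05 s, during which the arm holds its last target.

## Working session

There is one attempt and no reset: what is moved stays moved. The work goes in short steps, Python scripts to look and compute and a tool call to move; the robot and the scene stay as the last step left them, time stands still between calls to the robot, and variables do not carry over. Pictures are saved under pics/ and viewed, and the job is handed in when it is done.

Besides the shell and the picture viewer there is one more tool, called after "Request:" as name([rows], argument=value, ...), one row to a line, values as JSON. move_arm: Moves the arm, as the interface text tells. Its arguments: {"type":"object","properties":{"jaw":{"type":"array","items":{"type":"number"}},"offset":{"type":"array","items":{"type":"array","items":{"type":"number"}}},"roll":{"type":"array","items":{"type":"number"}},"grip_force":{"type":"number"}},"required":["jaw","offset","roll"]}

```bash
ls; mkdir -p pics
cat > h.py <<'E'
import numpy as np, cv2
from station import arm
from scipy.spatial.transform import Rotation as R
def save(f,n): cv2.imwrite('pics/'+n+'.png',f['pixels'])
E
python3 - <<'E'
from h import *
s=arm.get_state(); print({k:np.round(v,3) for k,v in s.items()})
for n in ['side','top','wrist']:
    f=arm.grab_frame(n); save(f,n+'0'); print(n,f['fovy'],f.get('position'),f.get('attitude'),f.get('hand_eye'))
    if n=='wrist': continue
    for t in ['press','window','paddle','pull_plate','nest','bracket','stamp','next_bracket','wound_coil','tape_roll','marker_pen']:
        for d in arm.landmark_of(f,t)[:2]: print(t,round(d['p'],2),np.round(d['position'],4))
E
```

```text
pics
{'t': np.float64(0.0), 'q': array([ 1.559,  0.359,  0.011, -0.   , -1.224, -0.288]), 'qd': array([-0.001,  0.001,  0.001,  0.   , -0.   ,  0.002]), 'joint_efforts': array([-0.0000e+00, -5.8271e+01,  2.9306e+01,  6.9970e+00,  7.0000e-03,
       -0.0000e+00]), 'eef_pos': array([0.199, 0.644, 0.226]), 'ee_rot': array([-1.571, -0.002, -1.871]), 'force': array([-0.093,  0.657, -0.373]), 'moment': array([-0.049, -0.026, -0.033]), 'width': np.float64(0.088)}
side 50.98612536361129 [-0.03754844  0.00908327  0.73008321] [-2.41397565  0.01642765 -1.69452339] None
press 0.97 [ 6.585e-01 -1.140e-02  1.000e-04]
window 0.73 [ 0.6061 -0.003   0.1279]
paddle 0.76 [0.6024 0.0017 0.1208]
pull_plate 0.56 [0.4573 0.0097 0.0495]
pull_plate 0.41 [ 6.008e-01 -2.000e-04  1.170e-01]
nest 0.72 [0.6278 0.0094 0.0239]
nest 0.49 [0.6301 0.0079 0.0225]
bracket 0.96 [ 0.3422  0.0461 -0.0044]
bracket 0.92 [ 0.5623 -0.2404 -0.0009]
next_bracket 0.84 [ 0.51    0.1349 -0.0038]
next_bracket 0.52 [ 5.113e-01 -1.189e-01  5.000e-04]
wound_coil 0.83 [ 6.243e-01  1.034e-01 -3.000e-04]
wound_coil 0.46 [ 0.6605 -0.0067 -
[... 239 characters left out ...]
.57 [0.6051 0.0017 0.1177]
pull_plate 0.97 [0.4566 0.0087 0.0578]
nest 0.93 [0.6313 0.0076 0.0193]
bracket 0.73 [ 0.3952 -0.1274  0.0008]
bracket 0.7 [ 0.5619 -0.2427  0.0012]
next_bracket 0.93 [ 5.109e-01  1.398e-01 -3.000e-04]
wound_coil 0.9 [6.225e-01 1.025e-01 2.000e-04]
wound_coil 0.46 [0.5097 0.1382 0.0029]
tape_roll 0.93 [ 0.6435 -0.1261  0.0008]
marker_pen 0.87 [ 0.508  -0.1139 -0.0033]
wrist 65.70646984690485 None None [[ 9.99999769e-01 -4.93469252e-04 -4.68381924e-04 -8.92663017e-04]
 [ 2.93358301e-04 -3.08411318e-01  9.51253054e-01 -1.58219349e-01]
 [-6.13868420e-04 -9.51252971e-01 -3.08411102e-01  8.41137419e-02]
 [ 0.00000000e+00  0.00000000e+00  0.00000000e+00  1.00000000e+00]]
```

View pics/side0.png

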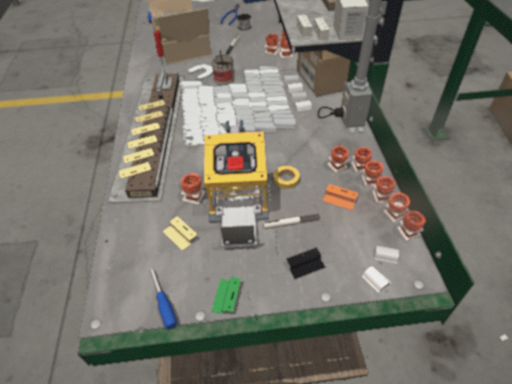

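View pics/top0.png

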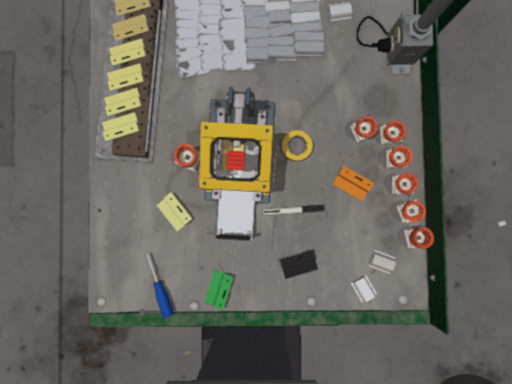

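View pics/wrist0.png

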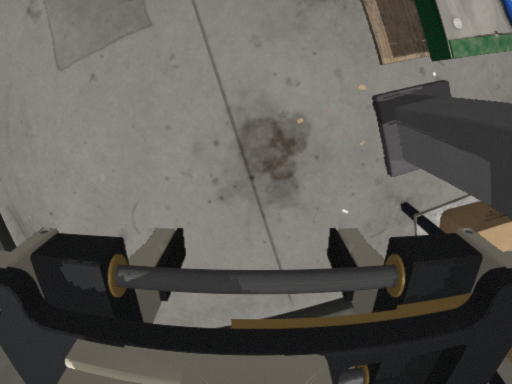

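Candidates for the bracket I must leave alone: 
- the one in the nest, under the guard at top (237,150)
- next_bracket at (174,212)
- green at (220,289), black at (299,264) and orange at (353,183)
- the yellow ones in the rack on the left

The pull plate is the black edge at top (236,237). I'll check it in a close crop and fit the press pose.

Run:
```python
from h import *
a=cv2.imread('pics/top0.png')[85:245,185:290]; b=cv2.imread('pics/side0.png')[115:255,170:310]
cv2.imwrite('pics/ctop.png',cv2.resize(a,None,fx=5,fy=5,interpolation=2)[:, :][:800]) 
cv2.imwrite('pics/ctop.png',cv2.resize(a,None,fx=3.7,fy=3.7,interpolation=2))
cv2.imwrite('pics/cside.png',cv2.resize(b,None,fx=4,fy=4,interpolation=2))
```

```text
(no output)
```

View pics/ctop.png

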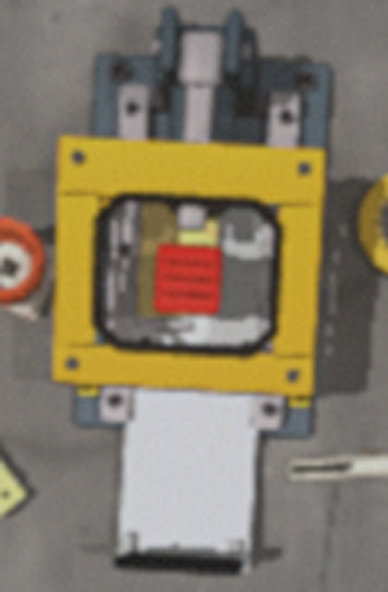

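View pics/cside.png

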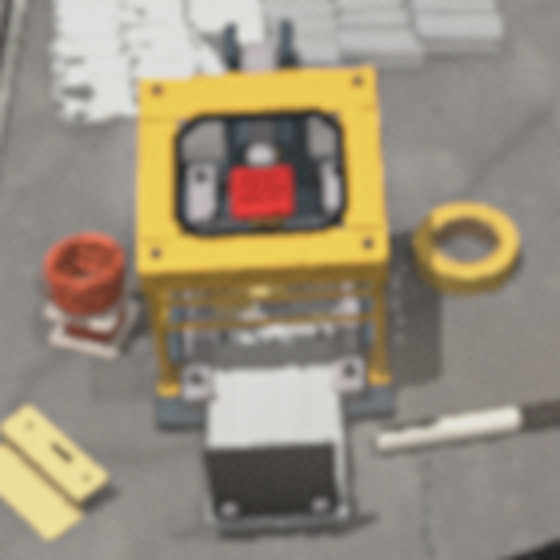

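```bash
cat >> h.py <<'E'
from scipy.optimize import least_squares
def proj(f,P):
    Rm=R.from_euler('xyz',f['attitude']).as_matrix(); c=(P-np.array(f['position']))@Rm
    F=192/np.tan(np.radians(f['fovy'])/2); return np.c_[f['cx']+F*c[:,0]/c[:,2],f['cy']+F*c[:,1]/c[:,2]]
E
python3 - <<'E'
from h import *
ft=arm.grab_frame('top'); fs=arm.grab_frame('side')
T=np.array([[57,136],[328,138],[315,395],[52,383],[97,55],[332,62],[315,435],[75,425]])/3.7+[185,85]
S=np.array([[139,72],[378,66],[386,262],[140,273]])/4+[170,115]
G=np.array([[9,66,147],[9,-66,147],[-111,-66,115],[-111,66,115]])/1e3
B=np.array([[86,68,12],[86,-68,12],[-130,-68,12],[-130,68,12]])/1e3
def w(p,Q): c,s=np.cos(p[2]),np.sin(p[2]); return np.c_[p[0]+c*Q[:,0]-s*Q[:,1],p[1]+s*Q[:,0]+c*Q[:,1],Q[:,2]]
def pl(s): 
    x=-.176-s
    return np.array([[x,.034,.078],[x,-.034,.078]])
SP=np.array([[205,450],[338,442]])/4+[170,115]
def res(p,split=False):
    a=proj(ft,w(p,np.r_[G,B]))-T; b=proj(fs,w(p,G))-S; c=proj(fs,w(p,pl(p[3])))-SP
    if split: print(np.round(a,1).tolist(),np.round(b,1).tolist(),np.round(c,1).tolist())
    return np.r_[a.ravel(),b.ravel(),c.ravel()]
r=least_squares(res,[.659,-.01,-.094,.03],loss='soft_l1'); print(r.x); res(r.x,True)
# each camera alone
rt=least_squares(lambda p:(proj(ft,w(p,np.r_[G,B]))-T).ravel(),[.659,-.01,-.094]);print('top',rt.x)
rs=least_squares(lambda p:(proj(fs,w(p,G))-S).ravel(),[.659,-.01,-.094]);print('side',rs.x)
E
```

```text
[ 0.65832968 -0.00743717 -0.06388519  0.02616566]
[[0.7, -0.2], [-0.2, 2.5], [-0.1, -0.1], [0.8, -0.3], [-0.3, -1.0], [0.1, -0.1], [-0.3, 0.8], [-0.0, 0.3]] [[-0.2, 1.1], [-1.1, -0.4], [0.8, -1.0], [-0.5, -0.3]] [[-0.2, -0.0], [0.2, 0.0]]
top [ 0.65886616 -0.00702838 -0.05844762]
side [ 0.65758617 -0.008843   -0.08241376]
```

```bash
cat >> h.py <<'E'
P0=np.array([.6585,-.008]); YAW=-.066
def pw(x,y,z): c,s=np.cos(YAW),np.sin(YAW); return np.array([P0[0]+c*x-s*y,P0[1]+s*x+c*y,z])
def inpress(p): 
    c,s=np.cos(YAW),np.sin(YAW); d=np.array(p[:2])-P0; return np.array([c*d[0]+s*d[1],-s*d[0]+c*d[1],p[2]])
def go(x,y,z):
    s=arm.get_state(); M=R.from_euler('xyz',s['ee_rot']).as_matrix()
    tx=M[:,0]; cur=np.arctan2(tx[1],tx[0]); want=-np.pi/2+YAW
    print('t',round(float(s['t']),2),'press pos',np.round(inpress(s['eef_pos']),4),'tool shift',np.round(M.T@(pw(x,y,z)-s['eef_pos']),4),'roll',round(-(want-cur),4),'F',np.round(s['force'],1),'w',round(float(s['width']),4), 'q',np.round(s['q'],2))
E
echo
```

Request:
move_arm([
  [0, 0, 0],
  [0, 0, 0],
], jaw=[1, 1], roll=[-0.117, -0.117], grip_force=20)

```text
t: 1.6
eef_pos: [0.1993, 0.6448, 0.2265]
ee_rot: [-1.571, -0.0, -1.633]
force: [0.0, 0.3, -0.7]
width: 0.073
```

```bash
python3 -c "
from h import *
go(-.235,0,.2)"
```

```text
t 1.6 press pos [-0.5012  0.6211  0.2265] tool shift [0.6222 0.0266 0.2637] roll 0.0041 F [ 0.   0.3 -0.7] w 0.073 q [ 1.56  0.36  0.01  0.   -1.22 -0.05]
```

Request:
move_arm([
  [0.04, 0, 0.017],
  [0.048, 0, 0.02],
  [0.048, 0, 0.02],
  [0.048, 0, 0.02],
  [0.048, 0, 0.02],
], jaw=[1, 1, 1, 1, 1], roll=[0.004, 0, 0, 0, 0])

```text
t: 2.22
eef_pos: [0.2805, 0.4052, 0.2268]
ee_rot: [-1.571, 0.001, -1.64]
force: [1.3, 1.2, 1.0]
width: 0.0231
```

Request:
move_arm([
  [0.048, 0, 0.02],
  [0.048, 0, 0.02],
  [0.048, 0, 0.02],
  [0.048, 0, 0.02],
  [0.048, 0, 0.02],
], jaw=[1, 1, 1, 1, 1], roll=[0, 0, 0, 0, 0])

```text
t: 2.85
eef_pos: [0.3634, 0.1588, 0.227]
ee_rot: [-1.57, 0.001, -1.64]
force: [1.0, 0.4, 0.1]
width: 0.0006
```

```bash
python3 -c "
from h import *
go(-.235,0,.2)"
```

```text
t 2.85 press pos [-0.3055  0.147   0.227 ] tool shift [0.1468 0.0269 0.0709] roll -0.0031 F [1.  0.4 0.1] w 0.0006 q [ 0.92 -0.13 -0.55  0.   -1.15  0.58]
```

Request:
move_arm([
  [0.048, 0, 0.023],
  [0.048, 0, 0.023],
  [0.05, 0, 0.024],
  [0, 0, 0],
], jaw=[1, 1, 1, 1], roll=[-0.003, 0, 0, 0])

```text
t: 3.35
eef_pos: [0.4236, 0.0066, 0.2265]
ee_rot: [-1.571, -0.0, -1.644]
force: [-0.2, 0.3, -0.8]
width: 0.0002
```

```bash
python3 -c "
from h import *
go(-.235,0,.05)
f=arm.grab_frame('wrist');save(f,'w1');f=arm.grab_frame('side');save(f,'s1')
for n in ['pull_plate','paddle']:
  for d in arm.landmark_of(f,n)[:1]: print(n,d['p'],inpress(d['position']))
"
```

```text
t 3.35 press pos [-0.2354 -0.0009  0.2265] tool shift [-0.001   0.1765  0.0004] roll -0.007 F [-0.2  0.3 -0.8] w 0.0002 q [ 0.49 -0.07 -0.5   0.   -1.14  1.01]
pull_plate 0.81 [-0.20147081  0.00352024  0.0497    ]
paddle 0.61 [-0.05718417  0.00393716  0.1179    ]
```

View pics/w1.png

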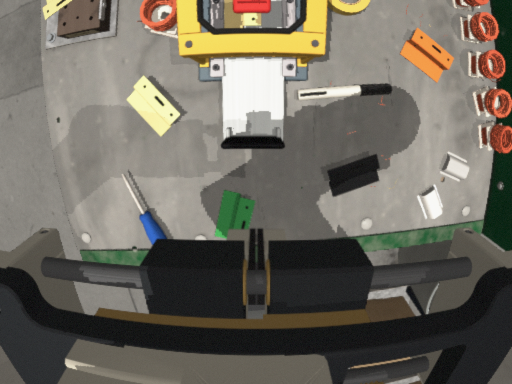

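View pics/s1.png

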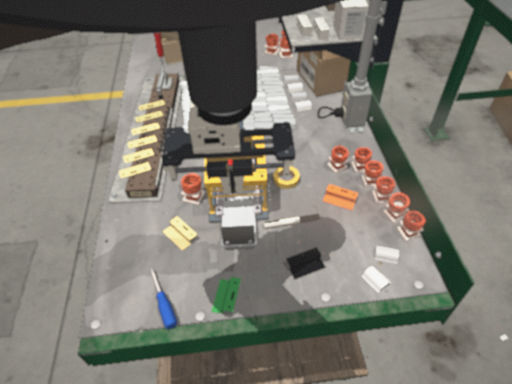

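The wrist picture shows the plate's front at (252,142), centred just ahead of the shut fingers, and the area in front of it is free. I'll descend.

Request:
move_arm([
  [-0.003, 0.04, 0],
  [0, 0.05, 0],
  [0, 0.05, 0],
  [0, 0.036, 0],
  [0, 0, 0],
], jaw=[1, 1, 1, 1, 1], roll=[-0.007, 0, 0, 0, 0])

```text
t: 4.18
eef_pos: [0.4214, 0.0133, 0.0489]
ee_rot: [-1.575, -0.003, -1.628]
force: [-0.3, -0.3, 0.0]
width: 0.0004
```

```bash
python3 -c "
from h import *
go(-.190,0,.05)
f=arm.grab_frame('wrist');save(f,'w2');"
```

```text
t 4.17 press pos [-0.238   0.0057  0.0489] tool shift [ 0.0061 -0.0013  0.048 ] roll 0.0088 F [-0.3 -0.3  0. ] w 0.0004 q [ 0.5   0.16 -0.75 -0.   -0.67  1.01]
```

View pics/w2.png

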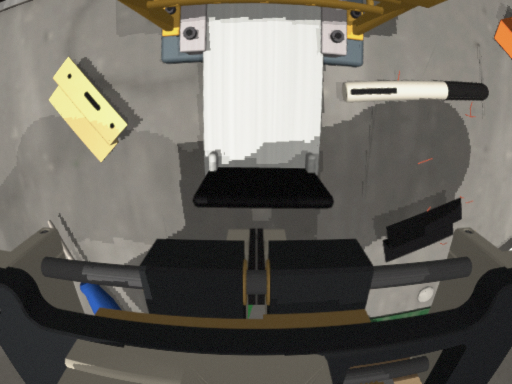

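The plate spans (195–332, 170–207), with the fingers in front of its middle at (256,235). I'll push in.

Request:
move_arm([
  [0.006, 0, 0.007],
  [0, 0, 0.007],
  [0, 0, 0.007],
  [0, 0, 0.007],
  [0, 0, 0.007],
], jaw=[1, 1, 1, 1, 1], roll=[0.008, 0, 0, 0, 0])

```text
t: 4.85
eef_pos: [0.4582, 0.0044, 0.0506]
ee_rot: [-1.571, -0.0, -1.639]
force: [-1.5, 0.5, 1.4]
width: 0.0006
```

```bash
python3 -c "
from h import *
go(-.190,0,.05)"
```

```text
t 4.85 press pos [-0.2007 -0.0008  0.0506] tool shift [-0.0009  0.0006  0.0107] roll -0.0022 F [-1.5  0.5  1.4] w 0.0006 q [ 0.44  0.21 -0.68 -0.   -0.69  1.06]
```

Request:
move_arm([
  [0, 0, 0.004],
  [0, 0, 0.004],
  [0, 0, 0.003],
], jaw=[1, 1, 1], roll=[0, 0, 0])

```text
t: 5.22
eef_pos: [0.4688, 0.0037, 0.0504]
ee_rot: [-1.571, -0.0, -1.639]
force: [-1.9, 0.0, 0.5]
width: 0.0001
```

Request:
move_arm([
  [0, 0, 0.003],
  [0, 0, 0.002],
], jaw=[1, 1], roll=[0, 0])

```text
t: 5.48
eef_pos: [0.4725, 0.0033, 0.0503]
ee_rot: [-1.573, -0.001, -1.639]
force: [-10.7, 4.8, 8.5]
width: 0.0004
```

```bash
python3 -c "
from h import *
go(-.180,0,.05)"
```

```text
t 5.47 press pos [-0.1863 -0.001   0.0503] tool shift [-0.001   0.0002  0.0063] roll -0.0024 F [-10.7   4.8   8.5] w 0.0004 q [ 0.42  0.23 -0.65 -0.   -0.7   1.08]
```

Request:
move_arm([
  [0, 0, 0.002],
  [0, 0, 0],
  [0, 0, 0],
], jaw=[1, 1, 1], roll=[0, 0, 0])

```text
t: 5.85
eef_pos: [0.4725, 0.003, 0.0499]
ee_rot: [-1.576, -0.001, -1.64]
force: [-13.1, 5.2, 7.9]
width: 0.0003
```

```bash
python3 -c "
from h import *
go(-.180,0,.05)
f=arm.grab_frame('wrist');save(f,'w3')
f=arm.grab_frame('side');save(f,'s3')
for d in arm.landmark_of(f,'pull_plate')[:2]: print(d['p'],inpress(d['position']))"
```

```text
t 5.85 press pos [-0.1864 -0.0013  0.0499] tool shift [-0.0013 -0.0002  0.0064] roll -0.0028 F [-13.1   5.2   7.9] w 0.0003 q [ 0.42  0.23 -0.65 -0.   -0.7   1.08]
0.73 [-0.17050618  0.00356252  0.0479    ]
```

View pics/w3.png

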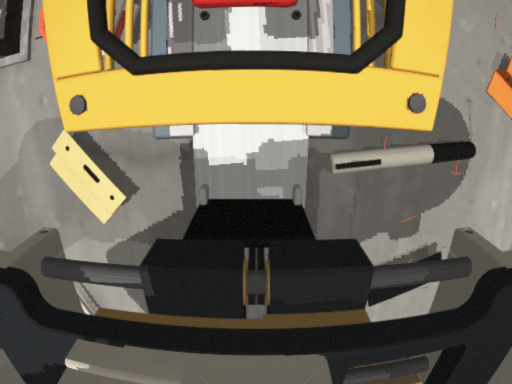

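The slide is home: the force rose at the predicted stop, TCP at press x −186 mm. The guard's bolts at (78,104) and (416,104) put the press about 2 mm further left than I had it, so I'm shifting the frame. Next I back off, rise and go above the window.

Request:
move_arm([
  [0, 0, -0.015],
  [0, 0, -0.02],
  [0, -0.04, 0],
  [0, -0.06, 0],
  [0, -0.06, 0],
], jaw=[1, 1, 1, 1, 1], roll=[0, 0, 0, 0, 0])

```text
t: 6.62
eef_pos: [0.4406, 0.0058, 0.2126]
ee_rot: [-1.569, 0.0, -1.638]
force: [2.4, 0.1, -0.7]
width: 0.0002
```

```bash
sed -i 's/P0=np.array(\[.6585,-.008\])/P0=np.array([.6585,-.006])/' h.py; python3 -c "
from h import *
go(-.110,0,.21)"
```

```text
t 6.62 press pos [-0.2182 -0.0026  0.2126] tool shift [-0.0028  0.0028  0.1082] roll -0.0014 F [ 2.4  0.1 -0.7] w 0.0002 q [ 0.46 -0.03 -0.5   0.   -1.1   1.04]
```

Request:
move_arm([
  [-0.003, 0, 0.04],
  [0, 0, 0.04],
  [0, 0, 0],
], jaw=[1, 1, 1], roll=[0, 0, 0])

```text
t: 7.0
eef_pos: [0.5229, 0.0035, 0.2102]
ee_rot: [-1.57, -0.0, -1.639]
force: [-0.9, 0.5, -0.1]
width: 0.0005
```

```bash
python3 -c "
from h import *
go(-.053,0,.16)
s=arm.get_state()
f=arm.grab_frame('wrist');save(f,'w4'); print(f['cx'],f['cy'])
for n in ['window','paddle','pull_plate','press']:
  for d in arm.landmark_of(f,n)[:2]: print(n,d['p'],inpress(d['position']))
H=f['hand_eye'];F=192/np.tan(np.radians(f['fovy'])/2)
M=R.from_euler('xyz',s['ee_rot']).as_matrix()
g=np.array([pw(*p) for p in [(-.111,.066,.115),(-.111,-.066,.115),(.009,.066,.147),(.009,-.066,.147),(-.0555-.0338,0,.121),(-.051,0,.131),(-.015,0,.14)]])
t=(g-s['eef_pos'])@M; c=(np.c_[t,np.ones(len(t))]@np.linalg.inv(H).T)[:,:3]
th=np.arctan2(np.hypot(c[:,0],c[:,1]),c[:,2]); u=c[:,:2]/np.hypot(c[:,0],c[:,1])[:,None]*(F*th)[:,None]+[f['cx'],f['cy']]
print(np.round(u)); im=f['pixels'].copy()
for p in u: cv2.circle(im,(int(p[0]),int(p[1])),3,(255,0,255),-1)
cv2.imwrite('pics/w4p.png',im)
"
```

```text
t 7.0 press pos [-0.1359  0.0005  0.2102] tool shift [0.0003 0.0503 0.0829] roll -0.0025 F [-0.9  0.5 -0.1] w 0.0005 q [ 0.38  0.12 -0.35  0.   -1.1   1.12]
255.99336169968956 190.3297959244072
paddle 0.97 [-0.05065215  0.00366737  0.1178    ]
paddle 0.73 [-0.00306925 -0.12186776 -0.0007    ]
pull_plate 0.65 [-0.17260332  0.00041736  0.0497    ]
press 0.82 [ 0.00166332  0.00061103 -0.0008    ]
press 0.62 [ 0.00085187  0.00075783 -0.0032    ]
[[184. 166.]
 [331. 166.]
 [169.  23.]
 [345.  22.]
 [258. 142.]
 [258.  96.]
 [257.  50.]]
```

View pics/w4p.png

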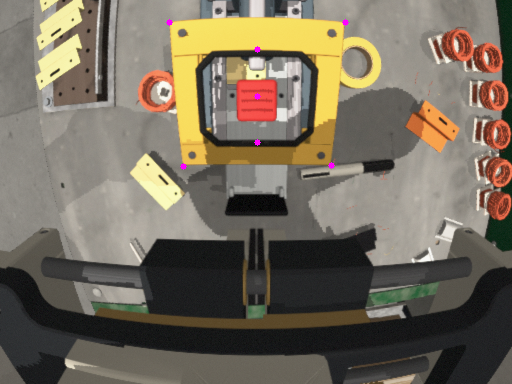

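The press model projects onto the guard corners within about 2 px, and the paddle at (257,101) is where I expected it. Next I go over the window.

Request:
move_arm([
  [0, 0, 0.04],
  [0, 0, 0.043],
  [0, 0.02, 0],
  [0, 0.02, 0],
], jaw=[1, 1, 1, 1], roll=[-0.002, 0, 0, 0])

```text
t: 7.75
eef_pos: [0.6036, -0.0021, 0.1702]
ee_rot: [-1.57, 0.0, -1.637]
force: [-0.6, 0.8, -1.0]
width: 0.0004
```

```bash
python3 -c "
from h import *
go(-.053,0,.122)
f=arm.grab_frame('top');save(f,'t5');f=arm.grab_frame('side');cv2.imwrite('pics/s5.png',cv2.resize(f['pixels'][60:260,150:330],None,fx=3,fy=3,interpolation=2))
f=arm.grab_frame('wrist');save(f,'w5')"
```

```text
t 7.75 press pos [-0.055   0.0003  0.1702] tool shift [0.0003 0.0482 0.002 ] roll 0.0002 F [-0.6  0.8 -1. ] w 0.0004 q [ 0.32  0.28 -0.23 -0.   -1.06  1.19]
```

View pics/s5.png

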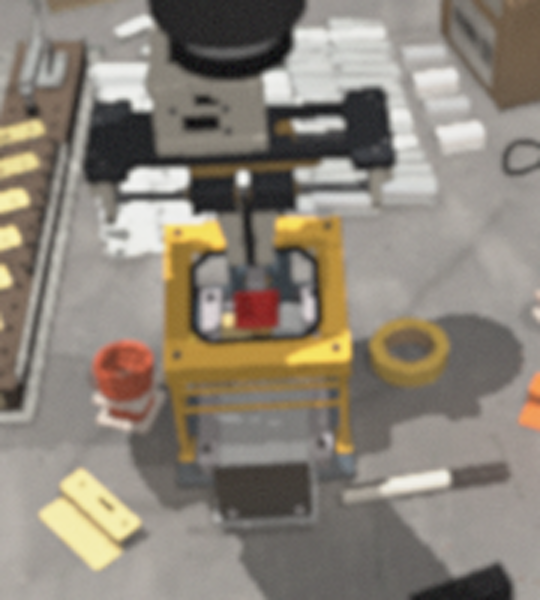

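View pics/w5.png

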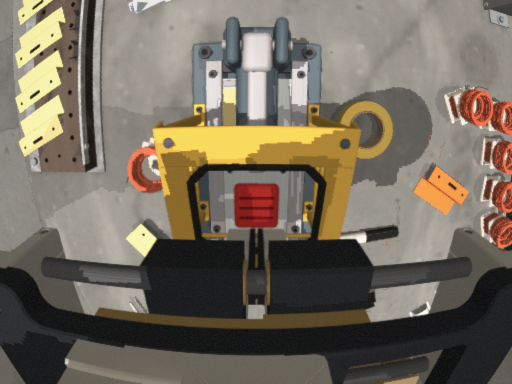

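The side crop shows the shut fingers at about (255,280), straight behind and above the paddle at (257,310), inside the black trim at (190–325). The wrist picture shows the paddle at (256,205) in line with the fingers. I'll descend.

Request:
move_arm([
  [0, 0.015, 0.002],
  [0, 0.015, 0],
  [0, 0.01, 0],
  [0, 0.005, 0],
  [0, 0, 0],
], jaw=[1, 1, 1, 1, 1], roll=[0, 0, 0, 0, 0])

```text
t: 8.52
eef_pos: [0.6056, -0.0024, 0.1252]
ee_rot: [-1.571, -0.0, -1.637]
force: [-0.5, 1.2, 0.1]
width: 0.0002
```

```bash
python3 -c "
from h import *
go(-.053,0,.099)"
```

```text
t 8.53 press pos [-5.300e-02  1.000e-04  1.252e-01] tool shift [0.0001 0.0262 0.    ] roll 0.0002 F [-0.5  1.2  0.1] w 0.0002 q [ 0.32  0.33 -0.28  0.   -0.96  1.19]
```

Request:
move_arm([
  [0, 0.004, 0],
  [0, 0.004, 0],
  [0, 0.004, 0],
  [0, 0.004, 0],
  [0, 0.004, 0],
], jaw=[1, 1, 1, 1, 1], roll=[0, 0, 0, 0, 0])

```text
t: 9.15
eef_pos: [0.6058, -0.0023, 0.1058]
ee_rot: [-1.57, -0.0, -1.636]
force: [-2.9, 1.1, 7.0]
width: 0.0006
```

Request:
move_arm([
  [0, 0.004, 0],
  [0, 0.003, 0],
  [0, 0, 0],
], jaw=[1, 1, 1], roll=[0, 0, 0])

```text
t: 9.52
eef_pos: [0.6062, -0.0023, 0.0994]
ee_rot: [-1.57, -0.0, -1.636]
force: [-2.9, 0.6, 8.6]
width: 0.0005
```

```bash
python3 -c "
from h import *
go(-.053,0,.099)"
```

```text
t 9.53 press pos [-0.0524  0.0002  0.0994] tool shift [ 0.0002  0.0004 -0.0006] roll 0.0007 F [-2.9  0.6  8.6] w 0.0005 q [ 0.32  0.36 -0.31  0.   -0.91  1.19]
```

Request:
move_arm([
  [0, 0.002, 0],
  [0, 0.002, 0],
  [0, 0, 0],
], jaw=[1, 1, 1], roll=[0, 0, 0])

```text
t: 9.9
eef_pos: [0.6065, -0.0023, 0.0985]
ee_rot: [-1.568, -0.0, -1.635]
force: [-12.3, 1.3, 31.5]
width: 0.0001
```

At the stop (31 N). I'll ease off slightly and hold.

Request:
move_arm([
  [0, -0.001, 0],
  [0, 0, 0],
  [0, 0, 0],
  [0, 0, 0],
  [0, 0, 0],
], jaw=[1, 1, 1, 1, 1], roll=[0, 0, 0, 0, 0])

```text
t: 10.52
eef_pos: [0.6064, -0.0023, 0.0986]
ee_rot: [-1.568, -0.0, -1.635]
force: [-9.9, 1.4, 23.6]
width: 0.0004
```

Request:
move_arm([
  [0, 0, 0],
  [0, 0, 0],
  [0, 0, 0],
  [0, 0, 0],
  [0, 0, 0],
], jaw=[1, 1, 1, 1, 1], roll=[0, 0, 0, 0, 0])

```text
t: 11.15
eef_pos: [0.6065, -0.0023, 0.0986]
ee_rot: [-1.568, -0.0, -1.635]
force: [-8.9, 1.8, 23.4]
width: 0.0002
```

Request:
move_arm([
  [0, 0, 0],
  [0, 0, 0],
  [0, 0, 0],
  [0, 0, 0],
  [0, 0, 0],
], jaw=[1, 1, 1, 1, 1], roll=[0, 0, 0, 0, 0])

```text
t: 11.78
eef_pos: [0.6064, -0.0023, 0.0987]
ee_rot: [-1.568, -0.0, -1.635]
force: [-8.8, 1.7, 24.2]
width: 0.0005
```

Request:
move_arm([
  [0, 0, 0],
  [0, 0, 0],
  [0, 0, 0],
  [0, 0, 0],
  [0, 0, 0],
], jaw=[1, 1, 1, 1, 1], roll=[0, 0, 0, 0, 0])

```text
t: 12.4
eef_pos: [0.6065, -0.0023, 0.0987]
ee_rot: [-1.568, -0.0, -1.635]
force: [-9.7, 0.6, 24.1]
width: 0.0005
```

```bash
python3 -c "
from h import *
go(-.053,0,.13)
f=arm.grab_frame('side');cv2.imwrite('pics/s6.png',cv2.resize(f['pixels'][100:260,150:330],None,fx=4,fy=4,interpolation=2)[:600])
for n in ['pull_plate','paddle']:
  for d in arm.landmark_of(f,n)[:1]: print(n,d['p'],inpress(d['position']))
f=arm.grab_frame('wrist');save(f,'w6')"
```

```text
t 12.4 press pos [-0.0522  0.0002  0.0987] tool shift [ 0.0002 -0.0314 -0.0007] roll 0.0013 F [-9.7  0.6 24.1] w 0.0005 q [ 0.32  0.36 -0.31  0.   -0.9   1.19]
pull_plate 0.67 [-0.17134658 -0.00040154  0.0495    ]
paddle 0.53 [-0.05519682  0.00116218  0.0966    ]
```

View pics/s6.png

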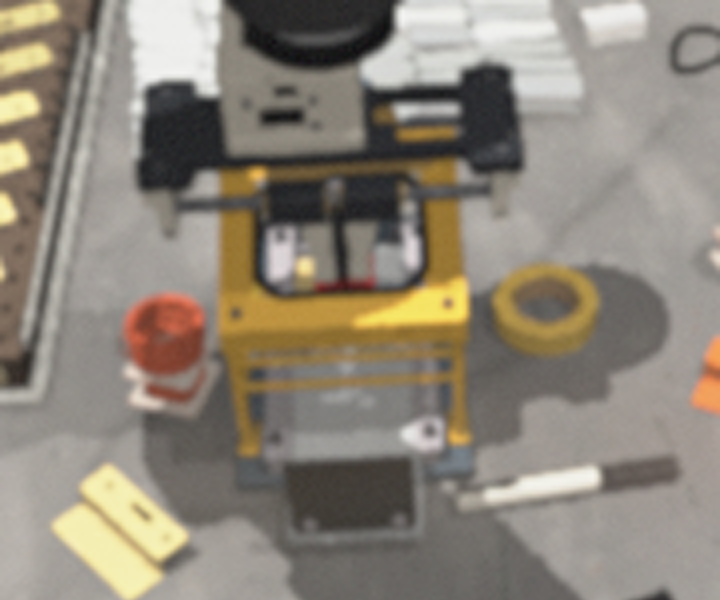

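View pics/w6.png

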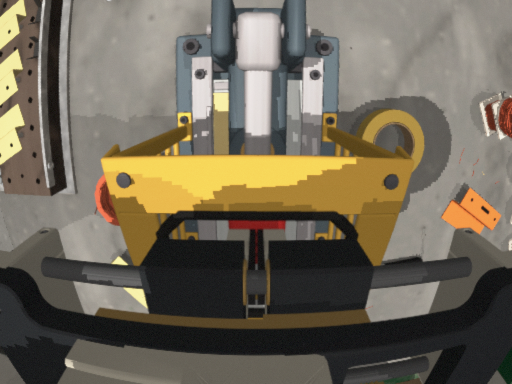

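Held for about 2.5 s at the stop. The paddle is low, and the plate is still at home (side crop 350,500). I'll let it up and withdraw straight up.

Request:
move_arm([
  [0, -0.006, 0],
  [0, -0.006, 0],
  [0, -0.008, 0],
  [0, -0.008, 0],
  [0, -0.008, 0],
], jaw=[1, 1, 1, 1, 1], roll=[0, 0, 0, 0, 0])

```text
t: 13.22
eef_pos: [0.6055, -0.0024, 0.1317]
ee_rot: [-1.571, -0.0, -1.637]
force: [0.3, 1.4, -0.6]
width: 0.0006
```

Request:
move_arm([
  [0, -0.02, 0],
  [0, -0.03, 0],
  [0, -0.03, 0],
  [0, 0, -0.03],
  [0, 0, -0.035],
], jaw=[1, 1, 1, 1, 1], roll=[0, 0, 0, 0, 0])

```text
t: 13.85
eef_pos: [0.5403, 0.0019, 0.2116]
ee_rot: [-1.571, 0.0, -1.637]
force: [-0.4, 0.6, -0.0]
width: 0.0006
```

```bash
python3 -c "
from h import *
go(-.15,0,.12)
f=arm.grab_frame('wrist');save(f,'w7')
for n in ['pull_plate','paddle','press','bracket','nest']:
  for d in arm.landmark_of(f,n)[:2]: print(n,d['p'],inpress(d['position']))"
```

```text
t 13.85 press pos [-1.185e-01  1.000e-04  2.116e-01] tool shift [ 0.0001  0.0916 -0.0315] roll -0.0004 F [-0.4  0.6 -0. ] w 0.0006 q [ 0.37  0.15 -0.31 -0.   -1.11  1.14]
pull_plate 0.65 [-0.17315096 -0.00342713  0.0471    ]
pull_plate 0.53 [-0.00480597 -0.12288451  0.0007    ]
paddle 0.63 [-0.04996601  0.00541643  0.1189    ]
press 0.46 [-0.14076599 -0.11433274 -0.0007    ]
bracket 0.65 [-0.07724345 -0.23691017  0.0006    ]
bracket 0.61 [0.00183504 0.01014311 0.0222    ]
nest 0.67 [-0.15608557  0.13109124  0.0011    ]
```

View pics/w7.png

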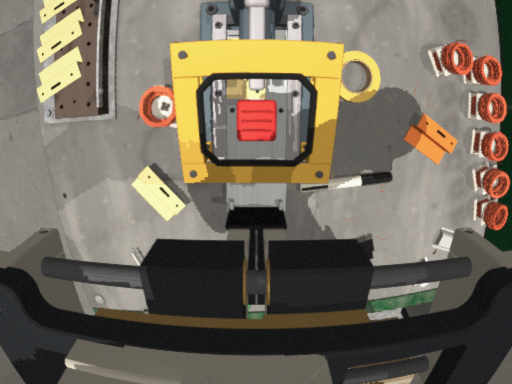

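The lever is up and the paddle is back near the window plane at (256,120). The slide is still home. Next I go to the gap between the plate and the guard, at press x −152 mm.

Request:
move_arm([
  [0, 0, -0.0335],
  [0, 0.04, 0],
  [0, 0.04, 0],
  [0, 0.01, 0],
  [0, 0, 0],
], jaw=[1, 1, 1, 1, 1], roll=[0, 0, 0, 0, 0])

```text
t: 14.78
eef_pos: [0.5079, 0.004, 0.1215]
ee_rot: [-1.572, -0.001, -1.637]
force: [0.0, 0.3, -0.4]
width: 0.0003
```

```bash
python3 -c "
from h import *
go(-.152,0,.062)
f=arm.grab_frame('wrist');save(f,'w8')
f=arm.grab_frame('side');cv2.imwrite('pics/s8.png',cv2.resize(f['pixels'][110:260,150:330],None,fx=4,fy=4,interpolation=2)[:600])
"
```

```text
t 14.78 press pos [-1.509e-01  1.000e-04  1.215e-01] tool shift [ 0.      0.0595 -0.001 ] roll 0.0003 F [ 0.   0.3 -0.4] w 0.0003 q [ 0.4   0.18 -0.49  0.   -0.89  1.11]
```

View pics/s8.png

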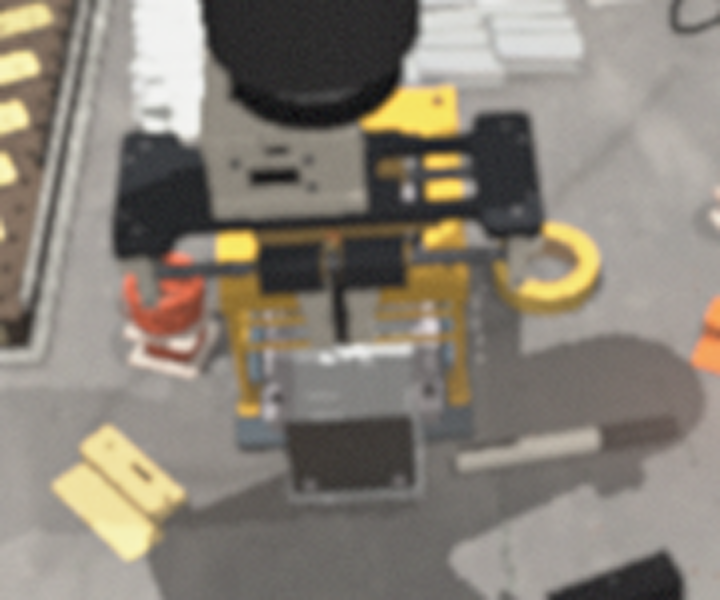

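View pics/w8.png

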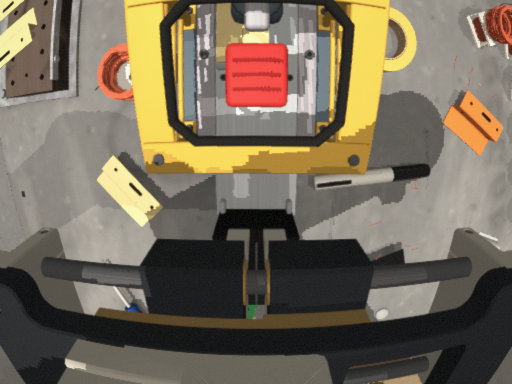

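Fingers at side crop (340,310–345) are heading into the gap behind the plate, and the geometry agrees. I'll descend gently.

Request:
move_arm([
  [0, 0.014, 0],
  [0, 0.014, 0],
  [0, 0.01, 0],
  [0, 0, 0],
], jaw=[1, 1, 1, 1], roll=[0, 0, 0, 0])

```text
t: 15.38
eef_pos: [0.5067, 0.0039, 0.0825]
ee_rot: [-1.573, -0.001, -1.637]
force: [0.9, -0.6, 0.1]
width: 0.0007
```

```bash
python3 -c "
from h import *
go(-.152,0,.062)
f=arm.grab_frame('wrist');save(f,'w9')
"
```

```text
t 15.38 press pos [-1.521e-01 -1.000e-04  8.250e-02] tool shift [-0.0002  0.0205  0.0001] roll 0.0003 F [ 0.9 -0.6  0.1] w 0.0007 q [ 0.4   0.23 -0.54 -0.   -0.8   1.11]
```

View pics/w9.png

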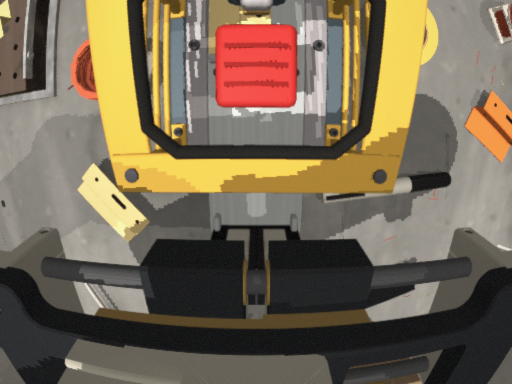

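Request:
move_arm([
  [0, 0.007, 0],
  [0, 0.007, 0],
  [0, 0.006, 0],
  [0, 0, 0],
], jaw=[1, 1, 1, 1], roll=[0, 0, 0, 0])

```text
t: 15.92
eef_pos: [0.507, 0.004, 0.063]
ee_rot: [-1.572, -0.0, -1.637]
force: [0.3, -0.3, -0.6]
width: 0.0004
```

```bash
python3 -c "
from h import *
go(-.159,0,.058)
f=arm.grab_frame('wrist');save(f,'w10')
"
```

```text
t 15.93 press pos [-0.1518 -0.      0.063 ] tool shift [-0.      0.005  -0.0072] roll 0.0002 F [ 0.3 -0.3 -0.6] w 0.0004 q [ 0.4   0.26 -0.56 -0.   -0.75  1.11]
```

View pics/w10.png

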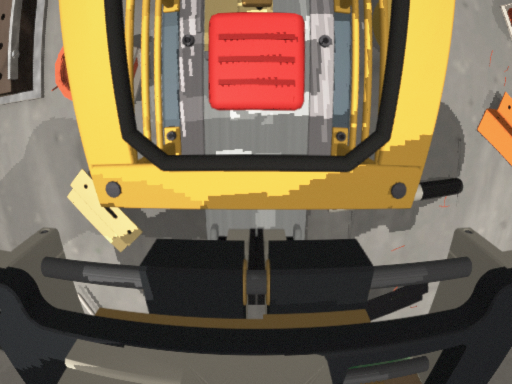

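No contact force, and the fingers are between the plate and the guard. I'll pull out gently.

Request:
move_arm([
  [0, 0, -0.003],
  [0, 0, -0.003],
  [0, 0, -0.003],
  [0, 0, -0.004],
  [0, 0, -0.004],
], jaw=[1, 1, 1, 1, 1], roll=[0, 0, 0, 0, 0])

```text
t: 16.6
eef_pos: [0.4905, 0.0054, 0.0638]
ee_rot: [-1.57, 0.0, -1.636]
force: [0.6, -0.0, 1.1]
width: 0.0007
```

Request:
move_arm([
  [0, 0, -0.005],
  [0, 0, -0.005],
  [0, 0, -0.005],
  [0, 0, -0.005],
  [0, 0, -0.005],
], jaw=[1, 1, 1, 1, 1], roll=[0, 0, 0, 0, 0])

```text
t: 17.23
eef_pos: [0.4652, 0.007, 0.0636]
ee_rot: [-1.571, 0.0, -1.637]
force: [1.2, 1.0, 1.6]
width: 0.0005
```

```bash
python3 -c "
from h import *
go(-.209,0,.06)
"
```

```text
t 17.23 press pos [-0.1937  0.0002  0.0636] tool shift [ 0.0002  0.0036 -0.0153] roll 0.0002 F [1.2 1.  1.6] w 0.0005 q [ 0.44  0.2  -0.65 -0.   -0.72  1.07]
```

Request:
move_arm([
  [0, 0, -0.005],
  [0, 0, -0.004],
  [0, 0, -0.003],
  [0, 0, -0.002],
  [0, 0, -0.002],
], jaw=[1, 1, 1, 1, 1], roll=[0, 0, 0, 0, 0])

```text
t: 17.85
eef_pos: [0.4519, 0.0082, 0.064]
ee_rot: [-1.567, 0.001, -1.635]
force: [16.4, -7.6, -11.6]
width: 0.0008
```

Request:
move_arm([
  [0, 0, -0.001],
  [0, 0, -0.001],
], jaw=[1, 1], roll=[0, 0])

```text
t: 18.1
eef_pos: [0.4519, 0.0084, 0.0642]
ee_rot: [-1.564, 0.001, -1.635]
force: [22.1, -11.3, -17.2]
width: 0.0007
```

```bash
python3 -c "
from h import *
go(-.209,0,.06)
"
```

```text
t 18.1 press pos [-0.2071  0.0008  0.0642] tool shift [ 0.0008  0.0042 -0.002 ] roll 0.002 F [ 22.1 -11.3 -17.2] w 0.0007 q [ 0.46  0.17 -0.69  0.   -0.71  1.04]
```

At the front stop (22 N, TCP −207 mm). I'll ease off and lift out.

Request:
move_arm([
  [0, 0, 0.006],
  [0, 0, 0.01],
  [0, 0, 0],
  [0, -0.03, 0],
  [0, -0.05, 0],
], jaw=[1, 1, 1, 1, 1], roll=[0, 0, 0, 0, 0])

```text
t: 18.73
eef_pos: [0.4617, 0.0065, 0.1429]
ee_rot: [-1.576, -0.002, -1.637]
force: [2.5, 0.2, -0.3]
width: 0.0002
```

Request:
move_arm([
  [0, -0.05, 0],
  [-0.03, -0.03, -0.02],
  [-0.04, 0, 0],
  [0, 0, 0],
], jaw=[1, 1, 1, 1], roll=[0, 0, 0, 0])

```text
t: 19.23
eef_pos: [0.4479, 0.0799, 0.2239]
ee_rot: [-1.57, 0.001, -1.634]
force: [-0.6, -0.2, 0.2]
width: 0.0005
```

```bash
python3 -c "
from h import *
go(-.209,0,.2)
f=arm.grab_frame('wrist');save(f,'w11')
f=arm.grab_frame('side');save(f,'s11');cv2.imwrite('pics/s11c.png',cv2.resize(f['pixels'][110:260,150:330],None,fx=4,fy=4,interpolation=2))
for n in ['pull_plate','paddle','nest','bracket','next_bracket','wound_coil','tape_roll','marker_pen']:
  for d in arm.landmark_of(f,n)[:2]: print(n,round(d['p'],2),np.round(inpress(d['position']),4),np.round(d['position'],4))
"
```

```text
t 19.23 press pos [-0.2158  0.0719  0.2239] tool shift [0.0719 0.0239 0.0066] roll 0.0025 F [-0.6 -0.2  0.2] w 0.0005 q [ 0.61 -0.01 -0.45 -0.   -1.13  0.9 ]
pull_plate 0.77 [-0.2219  0.0005  0.0517] [0.4371 0.0091 0.0517]
paddle 0.44 [-0.056   0.0018  0.1183] [ 6.027e-01 -5.000e-04  1.183e-01]
nest 0.91 [-0.0497  0.0154  0.0219] [0.6099 0.0126 0.0219]
bracket 0.94 [-0.256 -0.135  0.003] [ 0.3942 -0.1238  0.003 ]
bracket 0.9 [-0.0779 -0.241  -0.001 ] [ 0.5649 -0.2413 -0.001 ]
next_bracket 0.75 [-0.1597  0.1319  0.0002] [5.078e-01 1.361e-01 2.000e-04]
wound_coil 0.83 [-0.0385  0.1039  0.0014] [0.6269 0.1002 0.0014]
tape_roll 0.78 [-0.0032 -0.1197 -0.0007] [ 0.6474 -0.1252 -0.0007]
```

View pics/s11c.png

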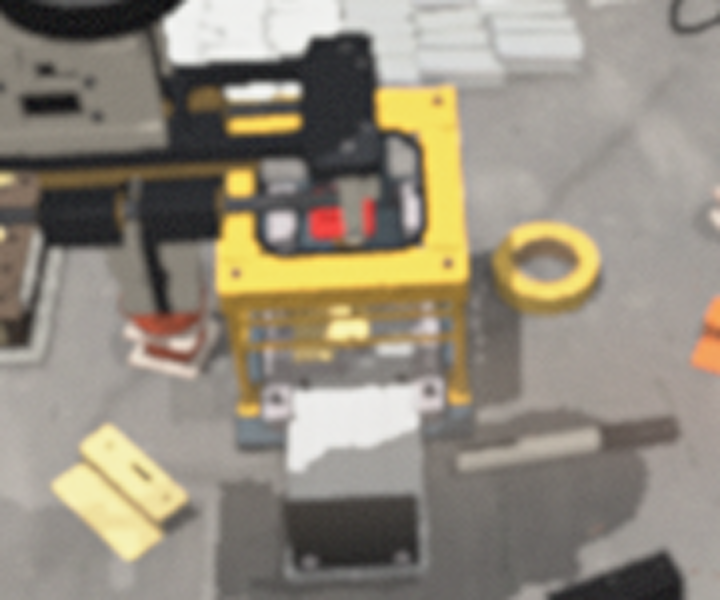

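View pics/w11.png

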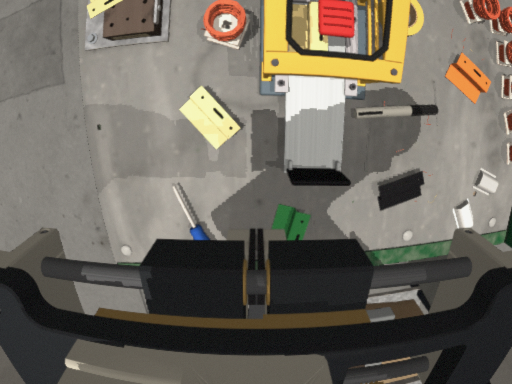

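Request:
move_arm([
  [-0.05, 0, 0],
  [-0.05, 0, 0],
  [-0.05, 0, 0],
  [-0.04, 0, 0],
  [0, 0, 0],
], jaw=[1, 1, 1, 1, 1], roll=[0, 0, 0, 0, 0])

```text
t: 20.35
eef_pos: [0.4608, 0.2699, 0.2229]
ee_rot: [-1.571, -0.001, -1.634]
force: [0.1, 0.1, 0.5]
width: 0.0001
```

```bash
python3 -c "
from h import *
f=arm.grab_frame('top');cv2.imwrite('pics/t12c.png',cv2.resize(f['pixels'][85:245,150:330],None,fx=3.7,fy=3.7,interpolation=2))
for n in ['pull_plate','paddle','nest','bracket','next_bracket','wound_coil','tape_roll','marker_pen']:
  for d in arm.landmark_of(f,n)[:2]: print(n,round(d['p'],2),np.round(inpress(d['position']),4),np.round(d['position'],4))
f=arm.grab_frame('side');cv2.imwrite('pics/s12c.png',cv2.resize(f['pixels'][120:270,190:290],None,fx=4,fy=4,interpolation=2))
"
```

```text
pull_plate 0.58 [-0.2229  0.0038  0.0576] [0.4363 0.0125 0.0576]
paddle 0.8 [-0.0536 -0.001   0.1189] [ 0.6049 -0.0035  0.1189]
nest 0.84 [-0.0515  0.0118  0.0222] [0.6079 0.0092 0.0222]
bracket 0.9 [-0.3128  0.0271  0.0063] [0.3482 0.0417 0.0063]
bracket 0.74 [-0.0534  0.0135  0.0217] [0.6061 0.011  0.0217]
next_bracket 0.96 [-0.1592  0.1378  0.0011] [0.5087 0.142  0.0011]
wound_coil 0.74 [-0.039   0.1076  0.0005] [6.267e-01 1.039e-01 5.000e-04]
tape_roll 0.62 [-0.0067 -0.1201 -0.0013] [ 0.6439 -0.1254 -0.0013]
```

View pics/t12c.png

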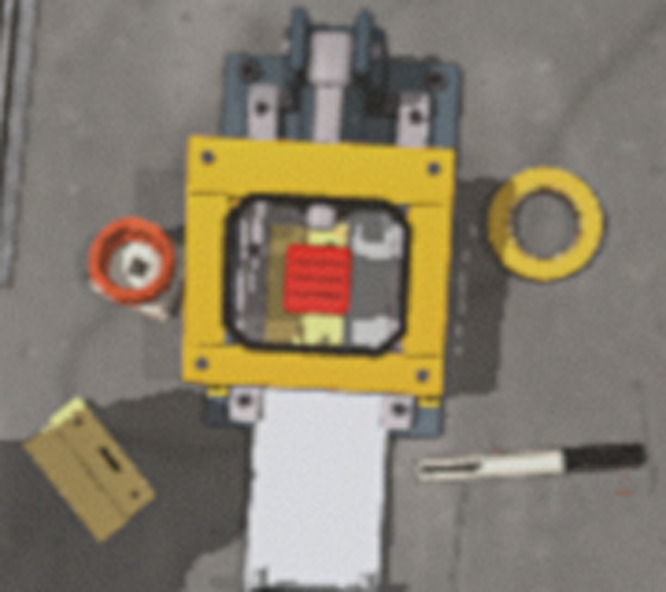

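View pics/s12c.png

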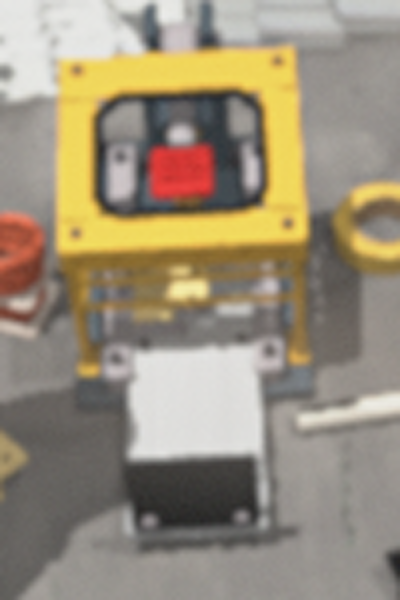

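The top crop shows the bracket flat and straight in the nest at (310,285). The network puts bracket and nest within 3 mm of each other. The paddle is up, the slide is out (plate at −223 mm, expected −222.5), and the neighbours haven't moved. Handing in.

```bash
python3 -c "
from h import *
print(arm.job_done())"
```

```text
the job is handed in; nothing more can be done
None
```

I did the whole job and handed it in at about 21 s of the 58 s allowed; the station reports no verdict.

- **Slide in:** I pushed it home with shut fingers until it met its stop at about 13 N.
- **Lever:** I went through the guard window and held the lever at its stop with about 24 N for about 2.5 s. I then let it up and withdrew straight up.
- **Slide out:** I pushed on the rear of the pull plate until it met the front stop at about 22 N, then lifted clear.

**Last checks:**
- The pull plate is at press x −223 mm, against −222.5 mm expected for fully out.
- The paddle is back up, at z 0.119 m.
- The bracket looks flat and straight in its nest, within about 3 mm by the network, which is good to about 4 mm.
- `next_bracket`, `wound_coil` and `tape_roll` are where they were, within measuring error.
- The network did not report `marker_pen` in the last two pictures I searched for it, but it looks unmoved in them.
- I felt no unexpected contact force near the guard.

I had no direct reading of the joints or of the stamp's force on the bracket.

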